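# Flip a heat-spreader plate over the ramp edge

## Robot

A 6-joint arm with a two-finger parallel gripper is mounted at the origin on the work surface. World frame = base frame: x ahead of the robot, y to its left, z up, the work surface at z = 0. Lengths are in m, angles in rad, forces in N, time in s.
With the tool pointing down it reaches from about 0.225 to 0.875 m from the base axis. Payload 3.4 kg.
Tool frame: the origin (TCP) lies between the finger pads; the fingertips stand 14 mm ahead of it and the grasp point (between the pads) lies 5 mm behind it; z points along the fingers, y is the direction in which the jaws open and shut (so a half turn about z gives the same grasp; the last joint's range is limited). The gripper opens to 85 mm and grips with 20 to 120 N. Pads are 22 mm wide; open, the fingers measure 114 mm over their backs; the gripper's body (76 mm by 85 mm) begins 54 mm behind the grasp point. The pads swing forward as they close: fully open they stand 13 mm farther back than shut.
Start: joints at [1.107, 0.276, 1.505, -0, 1.361, -0.121], TCP at [0.193, 0.542, 0.245] pointing down, gripper open.
Joint ranges: [-2.89, 2.89], [-0.75, 2.08], [0.22, 2.7], [-1.18, 4.32], [0.11, 2.71], [-2.7, 2.7]. Speed limits (rad/s): [2.57, 2.57, 3.14, 3.14, 3.14, 3.14].

## Interface

Orientations are given as a unit quaternion [w, x, y, z].
In Python, from rig import manip, get_image, job gives the robot as it stands. The module is installed in compiled form; this text tells all that it offers.
- The arm moves only by the tool step_arm, never from a script. Its argument "moves" is one flat list of numbers, 5 for each row, row after row: the shift along the tool's x, y, z as a fraction of full scale, then the turn about the tool's z as a fraction of full scale, then the gripper's target within -1 to 1 (shut at 1, half-way at 0, fully open at -1). In form: [dx, dy, dz, twist, hand, dx, dy, dz, twist, hand, ...]. A call has 1 to 5 rows; each row is the pose to reach, as a shift and turn from the pose commanded when the call began, along the tool's axes at that moment, turning the shorter way round; what a row does not reach only later rows make up. Full scale, the value 1, is 500 mm for a shift and pi rad for a turn. A row lasts 1/10 s, in which the tool goes at most 50 mm and 8.59 degrees, less where a joint would pass 70% of its speed; a pose out of reach is approached as far as the arm can. A call with a number of a shift or a turn outside -1 to 1 is refused whole. A call with a gripper value outside its range is refused whole. The fingers move at their own pace and stop on an object; "force" is the grip in N (left out, the last holds). Time passes only in rows, so rows that repeat a pose let the fingers close. It gives the time, the measured TCP pose, the force and the opening at its end, in the units of the state.
- manip.get_state(): the state, without advancing time (a new reading comes with each control period).
- get_image(name): name is "side" or "top" or "wrist"; returns a dict with "frame" (420x560x3 uint8, blue, green, red), "fx", "fy", "cx", "cy" (pixels), "k1" (the pictures are not rectified: a ray, as slopes to the right and down, at radius r is drawn at 1 + k1 r^2 times it, then the intrinsics apply), "rvec" (rotation vector, rad) and "tvec" (3), from world to camera coordinates, as OpenCV has them; the wrist camera has in their place "T_tool_cam" (4x4, takes a point from camera to tool coordinates, whose origin is the TCP and whose axes are the flange's). Camera axes: x right, y down, z forward; pixel columns grow to the right and rows downward; lengths in m; the calibration is good to about 2 mm. A picture is of the moment at which its call begins: read the wrist's pose just before it. There is no depth.
- job.sign_off(): hands the job in, once; it reports no verdict.
The state is a dict: "clock": time; "qpos": joint angles; "qd": joint speeds; "effort": joint torques, N m; "position": TCP position; "ee_rot": TCP orientation; "contact_force": force on the tool from outside, world axes, zero at the start; "moment": the same for the moment, N m; "width": finger opening in m.
Only numpy, scipy, OpenCV 4.12 (cv2) and the standard library are available. Lean on these libraries where they do the work, as an engineer would, in place of code of your own. Each camera call takes 0.05 s, during which the arm holds its last target. There are 200 camera calls.

## Task

One of the two heat-spreader plates lies copper side up on its rest block. Pick it up by its edges and drop it, still copper side up, half over the top edge of the yellow flip ramp so that the fall turns it over (do not turn it over in the gripper), and it ends lying flat, copper side down, in the blue-floored tray. Leave the other plate and everything else on the bench where it is.

Things in the scene. Friction and masses are not known exactly. Their poses are not given: they have to be found in the camera images.
- plate: the plate to flip: heat spreader 56 x 48 x 6 mm, about 45 g, one large face copper, the other grey, black dots (holes) at the corners. Origin at its centre; x along the 56 mm, y along the 48 mm, z out of the copper face. Starts copper up, centred on a fixed black rest block 25 mm high, 34 x 34 mm (foot 40 x 40 mm, 4 mm high), which it overhangs all round
- spare: the other plate, same size, shape and axes (z out of the copper face), already grey side up on an identical rest block; which of the two places it has varies. Leave alone.
- flipper: fixed flip ramp with catch tray. Origin on the table under the ramp's top edge; x level, from the edge over the tray (the way the plate is thrown), y along the edge, z up. The yellow ramp rises from x = -78 mm to the edge and drops sheer on the tray side. Tray from x = 0 to 190 mm, open above, inside y = -67 to 67 mm; side walls 40 mm, end wall 60 mm above the table
- flip_edge (a point): middle of the edge's top, a steel rod 6 mm thick, 120 mm long, 100 mm above the table; axes as flipper. A level plate (length along x) let go with its underside 20 to 60 mm above the edge and its centre 8 to 24 mm past it towards the tray (16 is best) catches it, turns half over as it falls and lands other side up in the tray. Dropped clear of the edge it does not turn
- tray_floor (a point): middle of the tray's blue floor, 95 mm along the flipper's x from the edge and 10 mm above the table; axes as the flipper's
- heatsink: bystander: aluminium finned heat sink 70 x 50 x 36 mm, origin under its centre
- screw_jar: bystander: small amber jar, 48 mm across, 60 mm high, origin under its centre
- screwdriver: bystander: screwdriver 170 mm long, lying on the table
- display: bystander: small display module 80 x 36 x 15 mm, green board and black frame, origin under its centre
- power_box: bystander: black power box 110 x 55 x 34 mm, origin under its centre
- breadboard: bystander: white breadboard 82 x 55 x 9 mm, origin under its centre
- bracket: bystander: small steel angle bracket 22 x 30 x 22 mm, origin under it
Mind the look-alikes: they are no part of the job. Leave any green or purple look-alike of the plate alone.

How it is judged:
By the outcome, as a careful person would: the job done as asked, in the order asked, and still so for the second after the job is handed in, with the robot touching nothing.
It also fails if it takes over 40 s, if anything falls off the work surface, if the arm or the gripper's body presses on something with over 40 N, if the wrist force passes 120 N, or if a joint passes its speed limit or range.

## Working session

There is one attempt and no reset: what is moved stays moved. The work goes in short steps, Python scripts to look and compute and a tool call to move; the robot and the scene stay as the last step left them, time stands still between calls to the robot, and variables do not carry over. Pictures are saved under pics/ and viewed, about 8 in all and at most 12, crops included, and the job is handed in when it is done.

Besides the shell and the picture viewer there is one more tool, called after "Emit:" by a JSON object that holds its "name" and its "arguments", one argument or row to a line. step_arm: Moves the arm, as the interface text tells. Its arguments: {"type":"object","properties":{"moves":{"type":"array","items":{"type":"number","minimum":-1,"maximum":1}},"force":{"type":"number"}},"required":["moves"]}

```bash
mkdir -p pics; cat > h.py <<'E'
import numpy as np, cv2
from rig import manip, get_image, job
from scipy.spatial.transform import Rotation as R
def rot(s): q=s["ee_rot"]; return R.from_quat([q[1],q[2],q[3],q[0]]).as_matrix()
def grab(name,fn):
    s=manip.get_state(); d=get_image(name); cv2.imwrite("pics/"+fn,d["frame"])
    np.save("pics/"+fn[:-4]+".npy",dict(d=d,s=s),allow_pickle=True)
def cam(fn):
    o=np.load("pics/"+fn[:-4]+".npy",allow_pickle=True).item(); d,s=o["d"],o["s"]
    if "T_tool_cam" in d:
        T=np.eye(4);T[:3,:3]=rot(s);T[:3,3]=s["position"];T=T@d["T_tool_cam"];return d,T[:3,:3],T[:3,3]
    Rm=cv2.Rodrigues(np.array(d["rvec"],float))[0]; return d,Rm.T,-Rm.T@np.ravel(d["tvec"])
def pix(fn,pts,z):
    d,Rw,c=cam(fn); out=[]
    for u,v in pts:
        x=np.array([(u-d["cx"])/d["fx"],(v-d["cy"])/d["fy"]]);y=x.copy()
        for _ in range(20): y=x/(1+d["k1"]*(y@y))
        r=Rw@np.r_[y,1]; out.append(c+r*(z-c[2])/r[2])
    return np.array(out)
def proj(fn,P):
    d,Rw,c=cam(fn); q=(np.atleast_2d(P)-c)@Rw; y=q[:,:2]/q[:,2:]; y=y*(1+d["k1"]*(y**2).sum(1,keepdims=True))
    return y*[d["fx"],d["fy"]]+[d["cx"],d["cy"]]
E
python3 - <<'E'
from h import *
grab("top","top.png");grab("side","side.png")
a=[cv2.imread(f"pics/{n}.png") for n in("top","side")]
cv2.imwrite("pics/top2.png",cv2.resize(a[0],(800,600)));cv2.imwrite("pics/side2.png",cv2.resize(a[1],(800,600)))
s=manip.get_state();print(s["clock"],s["position"],rot(s).round(3),s["width"])
for n in("top.png","side.png"):print(cam(n)[2])
E
```

```text
0.1 [0.19306901 0.54114632 0.24456078] [[-0.942  0.336 -0.001]
 [ 0.336  0.942 -0.001]
 [ 0.    -0.002 -1.   ]] 0.08516064215467795
[ 0.49490763 -0.07129909  1.02931573]
[ 0.31459635 -0.73793587  0.91868849]
```

View pics/top2.png

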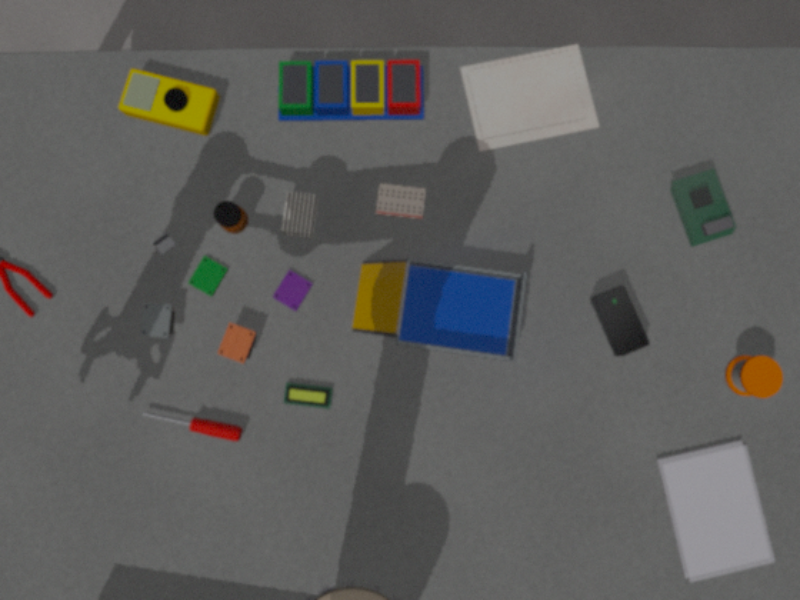

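View pics/side2.png

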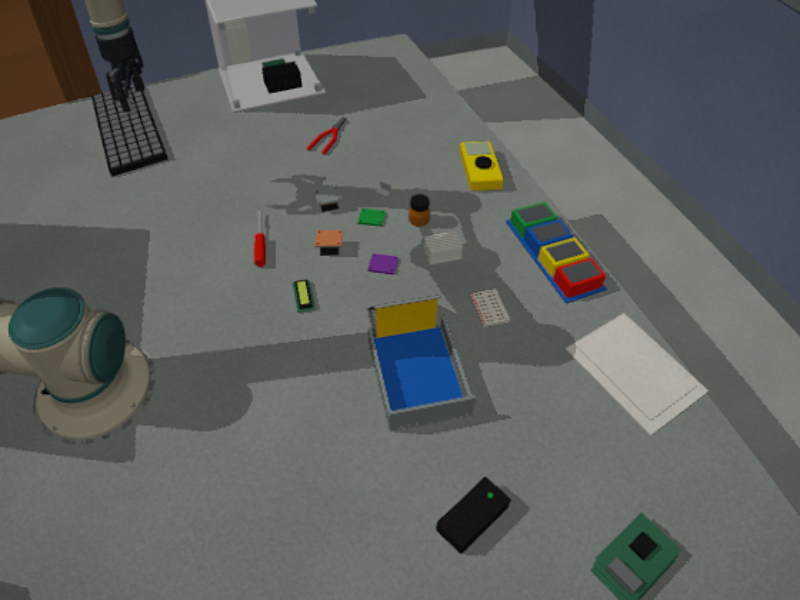

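The top view shows the copper plate at about (238,342), the grey spare at (160,320), and the ramp edge running from about (409,262) to (401,338), with the tray to its right. Next I segment these to get positions.

```bash
python3 - <<'E'
from h import *
def seg(fn,lo,hi,box,z,tag):
    im=cv2.cvtColor(cv2.imread("pics/"+fn),cv2.COLOR_BGR2HSV); m=cv2.inRange(im,lo,hi)
    k=np.zeros_like(m);u0,v0,u1,v1=[int(b*.7) for b in box];k[v0:v1,u0:u1]=m[v0:v1,u0:u1]
    c=max(cv2.findContours(k,0,1)[0],key=cv2.contourArea).reshape(-1,2)
    P=pix(fn,c,z)[:,:2]; r=cv2.minAreaRect((P*1000).astype(np.float32)); print(tag,fn,r,"mean",P.mean(0)); print(cv2.boxPoints(r).round(0).tolist())
cop=((3,90,80),(15,255,255))
seg("top.png",*cop,(200,300,275,380),.031,"plate");seg("side.png",*cop,(300,220,350,250),.031,"plate")
blue=((105,120,30),(125,255,255))
seg("top.png",*blue,(380,250,540,370),.010,"floor")
seg("side.png",*blue,(350,310,490,420),.010,"floor")
print("edge top",pix("top.png",np.array([(409,262),(401,338)])*.7,.1))
print("edge side",pix("side.png",np.array([(371,305),(437,299)])*.7,.1))
E
```

```text
plate top.png ((512.6596069335938, 189.28497314453125), (49.71533203125, 57.60066604614258), 70.22122192382812) mean [0.51319798 0.18936624]
[[477.0, 176.0], [531.0, 156.0], [548.0, 203.0], [494.0, 222.0]]
plate side.png ((514.905029296875, 186.41104125976562), (48.40803527832031, 56.010868072509766), 69.22463989257812) mean [0.51529694 0.18769317]
[[480.0, 174.0], [533.0, 154.0], [550.0, 199.0], [497.0, 219.0]]
floor top.png ((567.09033203125, -182.49978637695312), (182.67697143554688, 130.85052490234375), 81.20169067382812) mean [ 0.56623385 -0.18255912]
[[488.0, -263.0], [618.0, -283.0], [646.0, -102.0], [516.0, -82.0]]
floor side.png ((570.9993896484375, -171.3368682861328), (157.73155212402344, 128.3456268310547), 81.25769805908203) mean [ 0.57015518 -0.17376611]
[[496.0, -240.0], [622.0, -259.0], [646.0, -103.0], [520.0, -84.0]]
edge top [[ 0.63545563 -0.09848737  0.1       ]
 [ 0.51629323 -0.08491793  0.1       ]]
edge side [[ 0.52029831 -0.07806535  0.1       ]
 [ 0.63477444 -0.10706215  0.1       ]]
```

Emit:
{"name": "step_arm", "arguments": {
  "moves": [-0.842,-0.449,0.12,0,-1,-0.842,-0.449,0.12,0,-1,-0.842,-0.449,0.12,0,-1,-0.842,-0.449,0.12,0,-1,-0.842,-0.449,0.12,0,-1]
}}

```text
clock: 0.6
position: [0.3609, 0.3564, 0.2136]
ee_rot: [-0.0, 0.17, 0.985, -0.0]
contact_force: [0.3, 1.0, -0.3]
width: 0.0854
```

```bash
cat >> h.py <<'E'
def go(p,ydir_deg=None):
    s=manip.get_state();M=rot(s);d=M.T@(np.array(p)-s["position"])/.5
    tw=0
    if ydir_deg is not None:
        e=(ydir_deg-np.degrees(np.arctan2(M[1,1],M[0,1]))+90)%180-90; tw=-e/180
    print("t",round(s["clock"],2),"pos",s["position"].round(4),"w",s["width"],"F",np.round(s["contact_force"],1),"move",d.round(4),"tw",round(tw,4),"q",s["qpos"].round(2))
E
python3 -c "
from h import *
go([.5137,.188,.17],70)"
```

```text
t 0.6 pos [0.3609 0.3564 0.2136] w 0.08540589201803125 F [ 0.3  1.  -0.3] move [-0.4009 -0.2147  0.0872] tw 0.0022 q [ 0.64  0.2   1.7   0.    1.25 -0.59]
```

Emit:
{"name": "step_arm", "arguments": {
  "moves": [-0.4,-0.215,0.087,0.002,-1,-0.4,-0.215,0.087,0.002,-1,-0.4,-0.215,0.087,0.002,-1,-0.4,-0.215,0.087,0.002,-1,-0.4,-0.215,0.087,0.002,-1]
}}

```text
clock: 1.1
position: [0.5141, 0.1867, 0.1695]
ee_rot: [-0.0, 0.175, 0.985, -0.001]
contact_force: [-0.9, 0.5, 0.2]
width: 0.0852
```

Emit:
{"name": "step_arm", "arguments": {
  "moves": [0,0,0,0,-1,0,0,0,0,-1,0,0,0,0,-1]
}}

```text
clock: 1.4
position: [0.5115, 0.1903, 0.1706]
ee_rot: [-0.0, 0.173, 0.985, 0.0]
contact_force: [-0.6, 0.4, -1.0]
width: 0.0852
```

```bash
python3 -c "
from h import *
go([.5137,.188,.17],70); grab('wrist','w1.png')
g=cam('w1.png')[0];print(g['T_tool_cam'])
im=cv2.cvtColor(g['frame'],cv2.COLOR_BGR2HSV);m=cv2.inRange(im,(3,90,80),(15,255,255))
c=max(cv2.findContours(m,0,1)[0],key=cv2.contourArea).reshape(-1,2);P=pix('w1.png',c,.031)[:,:2]
r=cv2.minAreaRect((P*1000).astype(np.float32));print(r,cv2.boxPoints(r),c.min(0),c.max(0))"
```

```text
t 1.4 pos [0.5115 0.1903 0.1706] w 0.08517239959738021 F [-0.6  0.4 -1. ] move [-0.0057 -0.0029  0.0012] tw 0.0002 q [ 0.23  0.29  1.69  0.    1.17 -0.99]
[[ 1.14160401e-03 -9.66103070e-01 -2.58154129e-01  6.61903147e-02]
 [ 9.99999304e-01  1.18017330e-03  5.55547671e-06 -3.58341025e-04]
 [ 2.99299448e-04 -2.58153956e-01  9.66103745e-01 -1.29138265e-01]
 [ 0.00000000e+00  0.00000000e+00  0.00000000e+00  1.00000000e+00]]
((513.1578369140625, 190.20330810546875), (48.41664505004883, 56.7412109375), 69.60346984863281) [[478.129   177.40036]
 [531.31274 157.62518]
 [548.18665 203.00626]
 [495.00293 222.78143]] [241 167] [306 240]
```

View pics/w1.png

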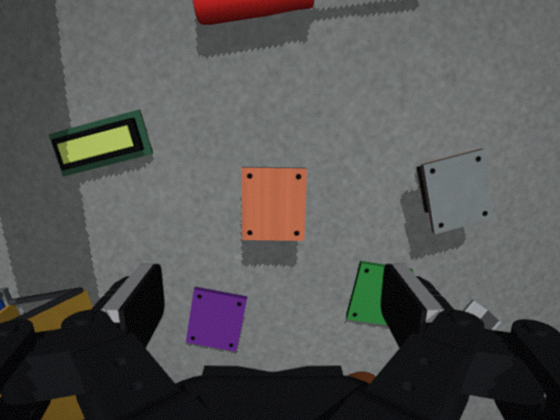

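Plate at pixel (274,204), centre (0.513, 0.190), all three views agreeing. I descend and grip across the 48 mm.

Emit:
{"name": "step_arm", "arguments": {
  "moves": [-0.003,0,0.1,0,-1,-0.003,0,0.2,0,-1,-0.003,0,0.26,0,-1,-0.003,0,0.289,0,-1,-0.003,0,0.289,0,-1],
  "force": 30
}}

```text
clock: 1.95
position: [0.5112, 0.1899, 0.0242]
ee_rot: [-0.002, 0.173, 0.985, -0.001]
contact_force: [-0.4, -1.0, 0.5]
width: 0.0857
```

Emit:
{"name": "step_arm", "arguments": {
  "moves": [0,0,0,0,-1,0,0,0,0,0.1,0,0,0,0,0.4,0,0,0,0,0.4,0,0,0,0,0.4],
  "force": 30
}}

```text
clock: 2.45
position: [0.5145, 0.1895, 0.0274]
ee_rot: [0.001, 0.174, 0.985, 0.001]
contact_force: [-1.7, 1.2, 6.2]
width: 0.0474
```

Emit:
{"name": "step_arm", "arguments": {
  "moves": [0,0,0,0,1,0,0,0,0,1,0,0,0,0,1,0,0,0,0,1],
  "force": 40
}}

```text
clock: 2.85
position: [0.5145, 0.1894, 0.0275]
ee_rot: [0.001, 0.174, 0.985, 0.001]
contact_force: [-1.4, 0.4, 7.6]
width: 0.0466
```

```bash
python3 -c "
from h import *
go([.513,.190,.026],70)"
```

```text
t 2.85 pos [0.5145 0.1894 0.0275] w 0.0465875312627577 F [-1.4  0.4  7.6] move [0.0033 0.     0.003 ] tw -0.0001 q [ 0.23  0.45  1.86  0.    0.83 -1.  ]
```

Emit:
{"name": "step_arm", "arguments": {
  "moves": [0,0,-0.04,0,1,0,0,-0.1,0,1,0,0,-0.2,0,1,0,0,-0.3,0,1,0,0,-0.38,0,1]
}}

```text
clock: 3.35
position: [0.5142, 0.189, 0.2192]
ee_rot: [0.001, 0.174, 0.985, 0.001]
contact_force: [0.8, 0.1, -0.6]
width: 0.047
```

```bash
python3 -c "
from h import *
u=np.array([-.153,-.988]);e=np.array([.579,-.091])
go([*(e-.07*u),.24],-8.8)"
```

```text
t 3.35 pos [0.5142 0.189  0.2192] w 0.04696670762766357 F [ 0.8  0.1 -0.6] move [-0.2863 -0.3446 -0.0414] tw 0.4377 q [ 0.23  0.25  1.61  0.    1.28 -1.  ]
```

Emit:
{"name": "step_arm", "arguments": {
  "moves": [-0.286,-0.345,-0.04,0.438,1,-0.286,-0.345,-0.04,0.438,1,-0.286,-0.345,-0.04,0.438,1,-0.286,-0.345,-0.04,0.438,1,-0.286,-0.345,-0.04,0.438,1]
}}

```text
clock: 3.85
position: [0.5904, -0.0261, 0.2366]
ee_rot: [0.001, 0.526, 0.85, -0.0]
contact_force: [0.7, -0.5, -0.1]
width: 0.0468
```

```bash
python3 -c "
from h import *
u=np.array([-.153,-.988]);e=np.array([.579,-.091])
go([*(e-.07*u),.24],-8.8)"
```

```text
t 3.85 pos [ 0.5904 -0.0261  0.2366] w 0.046750697091401866 F [ 0.7 -0.5 -0.1] move [ 0.0081  0.0026 -0.0069] tw 0.1961 q [-0.16  0.3   1.49 -0.    1.35 -0.62]
```

Emit:
{"name": "step_arm", "arguments": {
  "moves": [0.008,0.003,-0.005,0.196,1,0.008,0.003,-0.005,0.196,1,0.008,0.003,-0.005,0.196,1,0.008,0.003,-0.005,0.196,1,0.008,0.003,-0.005,0.196,1]
}}

```text
clock: 4.35
position: [0.5885, -0.0178, 0.2385]
ee_rot: [-0.0, 0.756, 0.654, -0.0]
contact_force: [0.6, 0.7, -0.3]
width: 0.0467
```

Emit:
{"name": "step_arm", "arguments": {
  "moves": [0,0,0,0,1,0,0,0,0,1]
}}

```text
clock: 4.55
position: [0.5886, -0.0177, 0.2386]
ee_rot: [-0.0, 0.755, 0.655, -0.0]
contact_force: [-0.2, 0.0, -0.6]
width: 0.0466
```

```bash
python3 -c "
from h import *
u=np.array([-.153,-.988]);e=np.array([.579,-.091])
go([*(e-.07*u),.24],-8.8);grab('wrist','w2.png')
v=np.array([.988,-.153])
print(proj('w2.png',[[*(e+v*k),.1] for k in(-.06,0,.06)]).round(0))"
```

```text
t 4.55 pos [ 0.5886 -0.0177  0.2386] w 0.04656956532061091 F [-0.2  0.  -0.6] move [-0.0079  0.0033 -0.0028] tw 0.0037 q [-0.15  0.3   1.49  0.    1.36 -0.01]
[[200. 289.]
 [274. 290.]
 [349. 291.]]
```

View pics/w2.png

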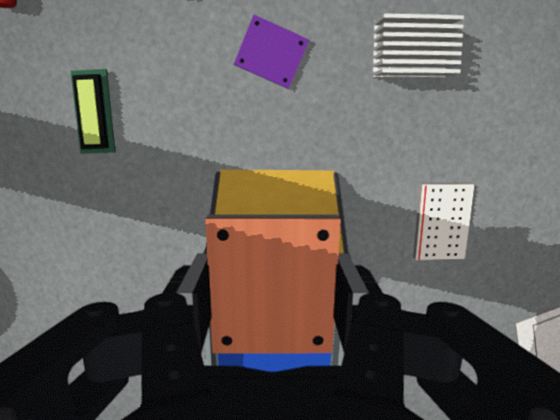

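The plate is held level and square (corners (207,217) to (332,350)) and hides the edge. I move past the edge to see it above the plate in the picture.

Emit:
{"name": "step_arm", "arguments": {
  "moves": [-0.06,0.003,0,0.003,1,-0.14,0.003,0,0.003,1,-0.21,0.003,0,0.003,1,-0.24,0.003,0,0.003,1,-0.24,0.003,0,0.003,1]
}}

```text
clock: 5.1
position: [0.5728, -0.1383, 0.2385]
ee_rot: [0.0, 0.76, 0.65, 0.0]
contact_force: [0.5, 0.9, -1.3]
width: 0.0468
```

Emit:
{"name": "step_arm", "arguments": {
  "moves": [0,0,0,0,1,0,0,0,0,1]
}}

```text
clock: 5.3
position: [0.5732, -0.1352, 0.2386]
ee_rot: [-0.0, 0.759, 0.651, 0.0]
contact_force: [-0.1, 0.0, -0.2]
width: 0.0468
```

```bash
python3 -c "
from h import *
u=np.array([-.153,-.988]);e=np.array([.579,-.091])
go([*(e+.016*u),.15],-8.8);grab('wrist','w3.png')
v=np.array([.988,-.153])
print(proj('w3.png',[[*(e+v*k),.1] for k in(-.06,0,.06)]).round(0))
f=cv2.imread('pics/w3.png');cv2.imwrite('pics/w3c.png',cv2.resize(f[60:280,140:420],(800,600),interpolation=cv2.INTER_CUBIC)[:600])"
```

```text
t 5.3 pos [ 0.5732 -0.1352  0.2386] w 0.0468081232746871 F [-0.1  0.  -0.2] move [ 0.0569 -0.0019  0.1773] tw 0.0005 q [-0.35  0.3   1.49  0.    1.36 -0.2 ]
[[189. 141.]
 [272. 141.]
 [355. 142.]]
```

View pics/w3c.png

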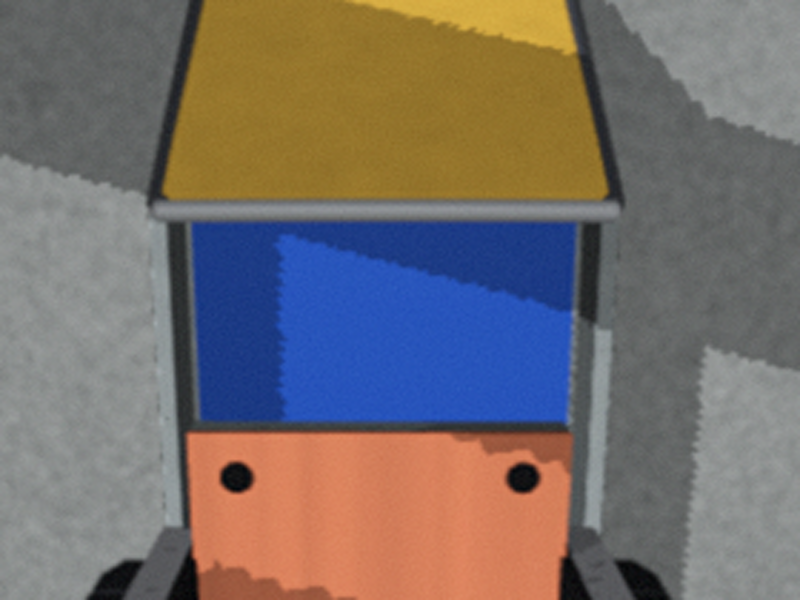

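The rod runs level from crop (153,210) to (620,210), with the plate's edge parallel to it at row 431.

```bash
python3 -c "
from h import *
o=np.load('pics/w3.npy',allow_pickle=True).item()['s'];M=rot(o)
n=lambda a:np.array([(140+x/2.857,60+y/2.727) for x,y in a])
r=pix('w3.png',n([(153,210),(620,210)]),.099);e=r.mean(0)[:2];print(r,np.linalg.norm(r[0]-r[1]))
d=r[1]-r[0];print('angle',np.degrees(np.arctan2(d[1],d[0])))
p=pix('w3.png',n([(187,431),(572,431)]),o['position'][2]+.005);print('plate far edge in tool',(p-o['position'])@M,np.linalg.norm(p[0]-p[1]))
a=np.arctan2(d[1],d[0]);u=np.array([np.sin(a),-np.cos(a)]);print('e',e,'u',u)
go([*(e+.016*u),.15],np.degrees(a))"
```

```text
[[ 0.52306391 -0.07938084  0.099     ]
 [ 0.64006846 -0.09712998  0.099     ]] 0.11834313581172094
angle -8.625782925915185
plate far edge in tool [[ 0.02869912 -0.02453202 -0.00496647]
 [ 0.02875722  0.02299907 -0.00496983]] 0.04753112757763342
e [ 0.58156618 -0.08825541] u [-0.14998027 -0.98868899]
t 5.35 pos [ 0.5731 -0.1352  0.2386] w 0.046757832157357536 F [ 0.3  0.2 -0.4] move [0.0631 0.0025 0.1773] tw -0.0004 q [-0.35  0.3   1.49  0.    1.36 -0.2 ]
```

Emit:
{"name": "step_arm", "arguments": {
  "moves": [0.04,0.002,0.06,0,1,0.061,0.0025,0.13,0,1,0.061,0.0025,0.175,0,1,0.061,0.0025,0.192,0,1,0.061,0.0025,0.192,0,1]
}}

```text
clock: 5.85
position: [0.5784, -0.1057, 0.1416]
ee_rot: [-0.001, 0.759, 0.651, -0.001]
contact_force: [0.8, -0.6, 1.1]
width: 0.0466
```

Emit:
{"name": "step_arm", "arguments": {
  "moves": [0,0,0,0,1,0,0,0,0,1,0,0,0,0,1,0,0,0,0,1]
}}

```text
clock: 6.25
position: [0.5793, -0.107, 0.1435]
ee_rot: [0.001, 0.759, 0.651, 0.0]
contact_force: [-0.9, -0.4, -0.3]
width: 0.047
```

```bash
python3 -c "
from h import *
go([.5816-.15*.017,-.0883-.9887*.017,.1425],-8.6);grab('side','s3.png')
f=cv2.imread('pics/s3.png');cv2.imwrite('pics/s3c.png',cv2.resize(f[130:310,210:390],(600,600),interpolation=cv2.INTER_CUBIC))"
```

```text
t 6.25 pos [ 0.5793 -0.107   0.1435] w 0.04702189303548463 F [-0.9 -0.4 -0.3] move [ 0.0036 -0.0011  0.002 ] tw -0.0012 q [-0.3   0.37  1.63  0.    1.14 -0.15]
```

View pics/s3c.png

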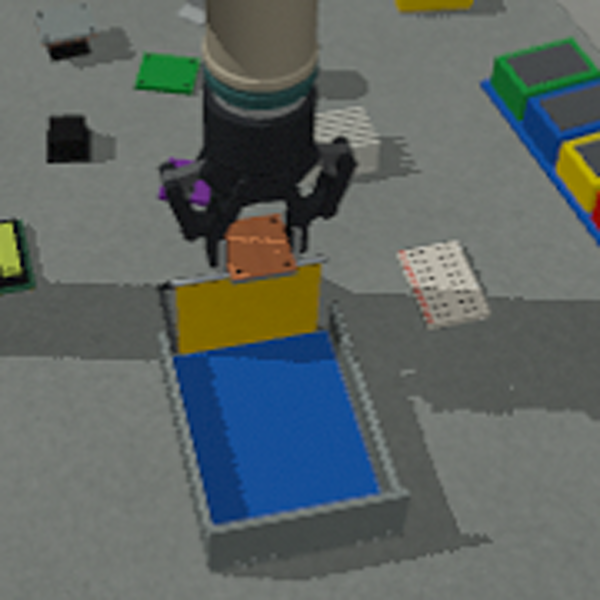

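The plate sits level and copper up, centred over the rod at about crop (260,245). I make a 2 mm correction, then release.

Emit:
{"name": "step_arm", "arguments": {
  "moves": [0.004,0,0,0,1,0.004,0,0,0,1,0.004,0,0,0,1,0.004,0,0,0,-1,0.004,0,0,0,-1]
}}

```text
clock: 6.8
position: [0.5793, -0.1047, 0.1427]
ee_rot: [0.0, 0.759, 0.651, 0.0]
contact_force: [0.5, -0.6, -0.4]
width: 0.0743
```

Emit:
{"name": "step_arm", "arguments": {
  "moves": [0,0,0,0,-1,0,0,0,0,-1,0,0,0,0,-1,0,0,0,0,-1,0,0,0,0,-1]
}}

```text
clock: 7.3
position: [0.5792, -0.1047, 0.1426]
ee_rot: [-0.0, 0.759, 0.651, 0.0]
contact_force: [0.2, -0.8, 0.3]
width: 0.0856
```

Emit:
{"name": "step_arm", "arguments": {
  "moves": [0,0,-0.1,0,-1,0,0,-0.2,0,-1,0.1,0,-0.24,0,-1,0.2,0,-0.24,0,-1,0.2,0,-0.24,0,-1]
}}

```text
clock: 7.8
position: [0.5953, -0.0008, 0.264]
ee_rot: [-0.0, 0.758, 0.653, 0.002]
contact_force: [0.4, -0.1, -0.3]
width: 0.0852
```

Emit:
{"name": "step_arm", "arguments": {
  "moves": [0,0,0,0,-1,0,0,0,0,-1,0,0,0,0,-1]
}}

```text
clock: 8.1
position: [0.5942, -0.0071, 0.2621]
ee_rot: [-0.0, 0.76, 0.65, -0.001]
contact_force: [1.2, 0.3, -0.6]
width: 0.0856
```

```bash
python3 -c "
from h import *
go([.58,-.1,.2]);grab('side','s4.png');grab('top','t4.png')
f=cv2.imread('pics/s4.png');g=cv2.imread('pics/t4.png')
a=cv2.resize(f[130:310,210:390],(400,400),interpolation=cv2.INTER_CUBIC);b=cv2.resize(g[130:310,210:390],(400,400),interpolation=cv2.INTER_CUBIC)
cv2.imwrite('pics/c4.png',np.hstack([a,b]))"
```

```text
t 8.1 pos [ 0.5942 -0.0071  0.2621] w 0.08555879231801915 F [ 1.2  0.3 -0.6] move [-0.1879  0.0008  0.1243] tw 0 q [-0.13  0.3   1.43 -0.    1.41  0.03]
```

View pics/c4.png

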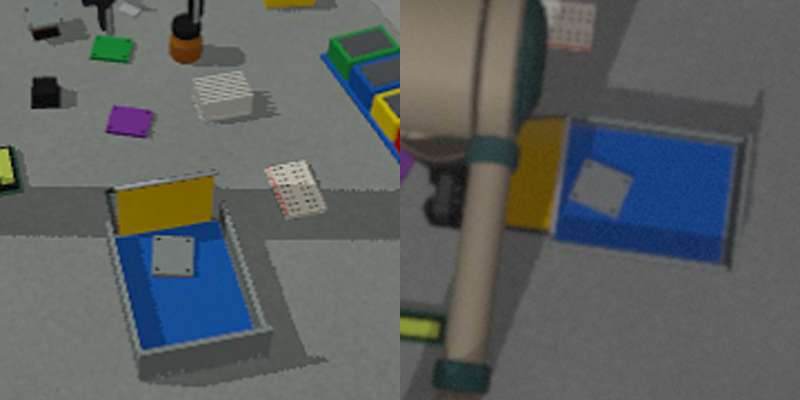

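The plate lies grey side up on the blue floor, at side crop (173,256) and top crop (601,188). I run a quick numeric flatness check, then sign off.

```bash
python3 - <<'E'
from h import *
for fn,(x0,y0,x1,y1) in(("s4.png",(276,233,300,257)),("t4.png",(284,198,318,232))):
    h=cv2.cvtColor(cv2.imread("pics/"+fn),cv2.COLOR_BGR2HSV);k=np.zeros(h.shape[:2],np.uint8)
    k[y0:y1,x0:x1]=cv2.inRange(h,(0,0,70),(180,70,255))[y0:y1,x0:x1]
    c=max(cv2.findContours(k,0,1)[0],key=cv2.contourArea).reshape(-1,2)
    print(fn,cv2.minAreaRect((pix(fn,c,.016)[:,:2]*1000).astype(np.float32)))
job.sign_off()
E
```

```text
s4.png ((573.8886108398438, -137.85488891601562), (58.113101959228516, 45.19169616699219), 68.8464126586914)
t4.png ((572.445068359375, -133.24484252929688), (53.91318893432617, 46.826148986816406), 66.92046356201172)
the job is handed in; nothing more can be done
```

The plate is flipped: it lies copper side down (grey up) on the blue floor of the tray, and the job is handed in at about 8 s of the 40 s allowed.

I gripped the copper-up plate across its 48 mm edges and carried it level to the ramp. I let it go about 16 mm past the edge, with its underside about 40 mm above it. I then backed the arm clear.

**Last checks:**
- **Plate position:** the side and top cameras put the plate's centre at about (0.573, -0.135), agreeing to within about 5 mm. The calibration is only good to about 2 mm.
- **Flatness:** measured at flat height, its outline comes out at 54–58 × 45–47 mm against the true 56 × 48 mm, so it is lying flat.
- **Other objects:** the spare plate and the look-alikes near the tray look undisturbed. I judged that only by eye, and in the last pictures the arm or the crop hid some of the bench objects.
- **Forces:** the readings I saw never passed about 8 N, while gripping.

No check failed.

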